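Take a bore-depth reading with the tell-tale gauge

ROBOT

A 6-joint arm with a two-finger parallel gripper is mounted at the origin on a cart in front of the work surface, level with it; the furniture and walls round the work are solid. World frame = base frame: x ahead of the robot, y to its left, z up, the work surface at z = 0. Lengths are in m, angles in rad, forces in N, time in s.
With the tool pointing down it reaches from about 0.275 to 0.875 m from the base axis. Payload 12.5 kg.
Tool frame: the origin (TCP) lies at the very end of the fingers, on their centre line; the grasp point (between the pads) lies 19 mm behind it; z points along the fingers, y is the line along which they close (so a half turn about z gives the same grasp; the last joint's range is limited). The gripper opens to 85 mm and grips with 20 to 120 N. Pads are 22 mm wide; open, the fingers measure 114 mm over their backs; the gripper's body (76 mm by 85 mm) begins 54 mm behind the grasp point. The pads swing forward as they close: fully open they stand 13 mm farther back than shut.
Start: joints at [-1.319, 0.351, 1.652, -0, 1.139, -0.085], TCP at [0.182, -0.519, 0.231] pointing down, gripper open.
Joint ranges: [-2.75, 2.75], [-0.79, 2.1], [0.01, 2.65], [-1.57, 4.71], [0.07, 3.14], [-2.87, 2.87]. Speed limits (rad/s): [2.22, 2.22, 2.79, 3.14, 3.14, 3.14].

INTERFACE

Orientations are given as a 3x3 rotation matrix whose columns are the frame's x, y, z axes.
In Python, from bench import manip gives the robot as it stands. Calls block until the motion is done:
- manip.move_ptp(position, orientation): joint-space move of the TCP to a pose.
- manip.move_l(position, attitude=None, max_speed=0.15): straight line of the TCP; attitude=None keeps the orientation; max_speed is the mean speed in m/s.
- manip.move_j(angles): joint-space move.
- manip.set_gripper(opening, effort=None): opening from 0.0 (shut) to 1.0 (fully open); effort is the grip in N (None keeps the last); returns when the fingers have stopped.
- manip.dwell(seconds).
- manip.inverse_kinematics(position, orientation): joint angles nearest the present ones, or None.
- manip.grab_frame(name): name is "side" or "top" or "wrist"; returns (picture, depth): 400x640x3 uint8, red, green, blue; 400x640 float32, m along the optical axis (not along the pixel's ray), 0 where there is no reading.
- manip.get_calibration(name): a dict with "camera_matrix" (3x3 intrinsics, pixels), "R" (3x3) and "t" (3): a world point X has camera coordinates R X + t. Camera axes: x right, y down, z forward; pixel columns grow to the right and rows downward; lengths in m; the calibration is good to about 2 mm. The wrist camera is an equidistant fisheye: a pixel r from the principal point sees the ray r / f radians off the axis. A picture is of the moment at which its call begins: read the wrist's pose just before it. get_calibration takes no time and is no camera call; for the wrist camera it gives the pose at the moment of the call.
A pose or a line that the arm cannot do raises manip.Unreachable and nothing moves.
- manip.sign_off(): hands the job in; it is judged then, once.
Trained networks look in the newest picture that a camera, given by its name, has taken for a name from the list of things; names that differ only in an ending like _2 or _b are one class to them, and where a whole thing is asked for, a point or a joint stands for the part that bears it (a point fixed in the world has none). Each returns a list of dicts, best first, with "confidence" (0 to 1); they miss things now and then, are a little off and sometimes report something else, mostly with a low value. They report only what shows in the picture. A call takes as long as a camera call.
- manip.look_for(camera, name): "at" ([x, y, z] in m, in world coordinates, good to about 4 mm: the middle of the surface that is visible of it).
Readings, each from a call of its own:
- manip.current_time(): time.
- manip.current_qpos(): joint angles.
- manip.current_joint_vel(): joint speeds.
- manip.current_joint_torque(): joint torques, N m.
- manip.current_ee_pos(): TCP position.
- manip.current_tcp_rot(): TCP orientation.
- manip.current_force(): force on the tool from outside, world axes, zero at the start.
- manip.current_ft_torque(): the same for the moment, N m.
- manip.current_grip_width(): opening from 0.0 (shut) to 1.0 (fully open).
- manip.current_grip_force(): force on a finger pad.
Only numpy, scipy, OpenCV 4.12 (cv2) and the standard library are available. Lean on these libraries where they do the work, as an engineer would, in place of code of your own. Each camera call takes 0.05 s, during which the arm holds its last target. There are 200 camera calls.

TASK

Check the depth of the blind guide tube: lift the black-handled depth gauge off its rest and slide it gently, pin first, into the tube until its collar seats against the mouth, then draw it straight back out, so that its tell-tale pin keeps the reading (the pin must not be pushed by anything else). Then present the reading: hold the gauge level and parallel to the white screen of the reading stand with the tip of the pin over the stand's pointer, at the height of the black line, touching neither screen nor pointer. Finish still holding it there, do not put it down, and leave the other things on the bench where they are.

Things in the scene. Friction and masses are not known exactly. Their poses are not given: they have to be found in the camera images.
- gauge: depth gauge, 0.15 kg, lying level on its rest. Origin on its axis in the collar's front face, +x to the tip. Black flat-sided handle x = -101 to -5 mm, 14 wide (y), 20 high (z); steel collar 28 diameter, x = -6 to 0; steel rod 10 diameter, x = 0 to 75; from the rod's end stands a brass tell-tale pin, 5.4 diameter, its round end at x = 93 when fully out
- gauge_grip (a point): middle of the gauge's handle, on the axis at x = -50 mm: where to grip it, fingers closing along the gauge's y; axes as the gauge's
- pin (a joint): how far the tell-tale pin has been pushed back into the rod, m: 0 fully out to 0.014; friction holds it where it is pushed (about 2 N to move it). Seating the collar on the tube pushes it to 0.010
- pin_tip (a point): the pin's end, on the gauge's axis at x = 93 mm minus the pin's value; axes as the gauge's
- rest: fixed aluminium rest: base 170 x 44 x 8 mm, two notched uprights 8 mm thick, 30 mm wide, at x = -94 (under the handle's end, top 53 mm high) and x = +35 (under the rod, top 59 mm). Origin on the bench under the collar, x along the gauge, whose axis lies 55 mm above the bench; it lifts straight up; only the base is below the handle between the uprights
- guide: fixed guide tube on a block and base plate (base 90 x 80 x 12 mm, x = 15 to 105 mm). Origin on the bench under the tube's mouth; +x points horizontally into the bore
- guide_mouth (a point): centre of the tube's mouth, 120 mm above the bench; x points into the bore: level, blind, 14 mm diameter, 83 mm deep, with a bell mouth 21 mm wide narrowing over the first 8 mm (rim 33 mm outside). Nothing stands in front of the mouth; block and tube reach 22 mm above the axis. The collar is seated when the gauge's origin is at this point
- stand: fixed reading stand, base 60 x 62 x 10 mm. Origin on the bench under the place for the tip; x and the white screen run level the way the gauge shall point. The upright screen (52 mm long, 4 mm thick, 150 mm high, black cross of lines) stands 31 mm to the +y side; a thin steel pointer stands at the origin, its point 102 mm above the bench
- read_mark (a point): where the pin's tip shall be held: over the pointer, 18 mm above its point, 120 mm above the bench, level with the black line; axes as the stand's
- flange_1: fixed bystander: turned steel flange, 33 mm diameter, 34 mm high, origin under its centre
- flange_2: fixed bystander: second turned steel flange of the same size
- plug: bystander: dark plug gauge lying flat, 18 x 100 x 18 mm
- block: bystander: small steel gauge block, 12 x 30 x 20 mm
- ring: bystander: steel ring gauge lying flat, 48 mm diameter, 14 mm high
- slim_block: bystander: slim steel gauge block, 9 x 30 x 10 mm

How it is judged:
By the outcome, as a careful person would: the job done as asked, in the order asked, and still so for the second after the job is handed in, while the arm keeps its last pose, push and grip.
It also fails if it takes over 48 s, if anything falls off the work surface, if the arm or the gripper's body presses on something with over 40 N, if the wrist force passes 120 N, or if a joint passes its speed limit or range.

## Working session

There is one attempt and no reset: what is moved stays moved. The work goes in short steps, each a Python script; the robot and the scene stay as the last script left them, time stands still between calls to the robot, and variables do not carry over. Pictures are saved under pics/ and viewed, at most 10 in all, crops included, and the job is handed in when it is done.

```bash
ls; mkdir -p pics; python3 - <<'E'
from bench import manip
import cv2,numpy as np
for c in ["top","side"]:
    p,d=manip.grab_frame(c); cv2.imwrite(f"pics/{c}0.png",p[:,:,::-1]); np.savez(f"{c}0.npz",p=p,d=d)
    k=manip.get_calibration(c); print(c,k["camera_matrix"].round(1).tolist(),k["R"].round(3).tolist(),k["t"].round(3).tolist())
    for n in ["gauge","pin","rest","guide","stand","flange_1","plug","block","ring","slim_block"]:
        print(n,[(np.round(r["at"],3).tolist(),round(r["confidence"],2)) for r in manip.look_for(c,n)][:3])
print(manip.current_time(),manip.current_tcp_rot().round(3).tolist())
E
```

```text
pics
top [[412.9, 0.0, 318.9], [0.0, 412.9, 192.8], [0.0, 0.0, 1.0]] [[-0.011, -1.0, 0.02], [-0.997, 0.009, -0.08], [0.08, -0.021, -0.997]] [0.115, 0.497, 1.245]
gauge [([0.417, 0.3, 0.069], 0.55)]
pin []
rest [([0.413, 0.293, 0.01], 0.72)]
guide [([0.634, 0.345, 0.116], 0.73), ([0.382, -0.054, 0.009], 0.24)]
stand [([0.482, -0.078, 0.01], 0.93), ([0.373, -0.004, 0.022], 0.15)]
flange_1 [([0.37, -0.149, 0.008], 0.67), ([0.378, -0.054, 0.009], 0.59)]
plug [([0.533, 0.228, 0.015], 0.57), ([0.415, 0.298, 0.007], 0.38)]
block [([0.372, -0.001, 0.022], 0.39)]
ring [([0.48, 0.419, 0.015], 0.56)]
slim_block []
side [[459.5, 0.0, 314.9], [0.0, 459.5, 194.3], [0.0, 0.0, 1.0]] [[0.987, -0.158, -0.005], [-0.105, -0.631, -0.768], [0.118, 0.759, -0.64]] [-0.484, 0.202, 0.951]
gauge [([0.413, 0.283, 0.06], 0.56), ([0.483, 0.406, 0.01], 0.26)]
pin []
rest [([0.412, 0.271, 0.006], 0.63)]
guide [([0.628, 0.344, 0.103], 0.92)]
stand [([0.48, -0.08, 0.011], 0.91), ([0.373, -0.154, 0.009], 0.49)]
flange_1 [([0.374, -0.156, 0.011], 0.81), ([0.374, -0.065, 0.014], 0.66)]
plug [([0.53, 0.229, 0.011], 0.76)]
block [([0.378, -0.011, 0.017], 0.44)]
ring [([0.479, 0.404, 0.011], 0.55)]
slim_block [([0.42, 0.094, 0.008], 0.42)]
1.1 [[0.944, 0.33, 0.0], [0.33, -0.944, 0.0], [0.0, -0.0, -1.0]]
```

View pics/top0.png

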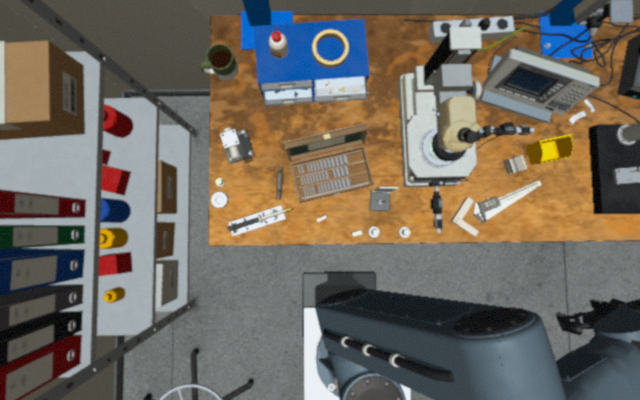

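View pics/side0.png

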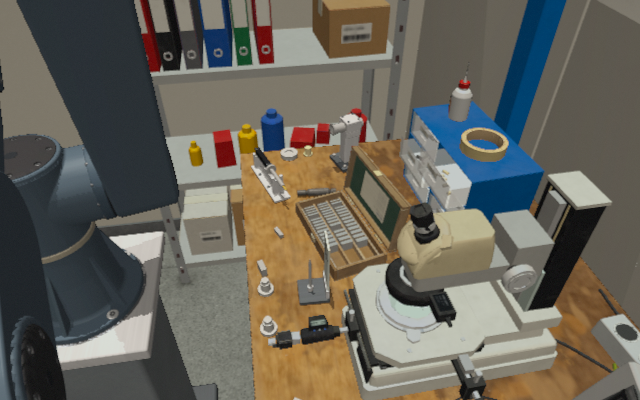

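```bash
cat > h.py <<'E'
from bench import manip
import cv2,numpy as np
def down(yaw): # tool z down, tool x at heading yaw
    c,s=np.cos(yaw),np.sin(yaw); return np.array([[c,s,0],[s,-c,0],[0,0,-1.]])
def shot(name,tag):
    k=manip.get_calibration(name); p,d=manip.grab_frame(name)
    cv2.imwrite(f"pics/{tag}.png",p[:,:,::-1]); np.savez(f"{tag}.npz",p=p,d=d,K=k["camera_matrix"],R=k["R"],t=k["t"],fish=name=="wrist")
def cloud(tag):
    z=np.load(tag+".npz"); K=z["K"]; d=z["d"]; v,u=np.mgrid[:400,:640]
    x=(u-K[0,2])/K[0,0]; y=(v-K[1,2])/K[1,1]
    if z["fish"]:
        r=np.hypot(x,y)+1e-9; f=np.tan(np.minimum(r,1.5))/r; x=x*f; y=y*f
    P=np.stack([x*d,y*d,d],-1); return (P-z["t"])@z["R"], z["p"], d>0
def look(c,n): return [(np.round(r["at"],3).tolist(),round(r["confidence"],2)) for r in manip.look_for(c,n)][:2]
E
python3 - <<'E'
from h import *
k=manip.get_calibration("wrist"); print(k["camera_matrix"].round(1).tolist()); R0=manip.current_tcp_rot()
c=-k["R"].T@k["t"]; print("cam in tool",R0.T@(c-manip.current_ee_pos()), "axis in tool",R0.T@k["R"][2])
# ik check of yaw choices
for pos in [(0.2,-0.4,0.4),(0.40,0.0,0.36),(0.45,0.28,0.36)]:
    for y in np.arange(-180,180,45):
        q=manip.inverse_kinematics(np.array(pos),down(np.radians(y))); print(pos,y,None if q is None else np.round(q,2))
E
```

```text
[[309.7, 0.0, 319.5], [0.0, 309.7, 198.0], [0.0, 0.0, 1.0]]
cam in tool [ 0.08502851 -0.00065915 -0.14217544] axis in tool [-3.28265838e-01  3.71454276e-04  9.44585307e-01]
(0.2, -0.4, 0.4) -180 [-1.21  0.03  1.64 -0.    1.48 -2.78]
(0.2, -0.4, 0.4) -135 [-1.21  0.03  1.64 -0.    1.48  2.72]
(0.2, -0.4, 0.4) -90 [-1.21  0.03  1.64 -0.    1.48  1.93]
(0.2, -0.4, 0.4) -45 [-1.21  0.03  1.64 -0.    1.48  1.14]
(0.2, -0.4, 0.4) 0 [-1.21  0.03  1.64 -0.    1.48  0.36]
(0.2, -0.4, 0.4) 45 [-1.21  0.03  1.64 -0.    1.48 -0.43]
(0.2, -0.4, 0.4) 90 [-1.21  0.03  1.64 -0.    1.48 -1.21]
(0.2, -0.4, 0.4) 135 [-1.21  0.03  1.64 -0.    1.48 -2.  ]
(0.4, 0.0, 0.36) -180 [-0.12 -0.05  1.81 -0.    1.39 -1.69]
(0.4, 0.0, 0.36) -135 [-0.12 -0.05  1.81 -0.    1.39 -2.47]
(0.4, 0.0, 0.36) -90 None
(0.4, 0.0, 0.36) -45 [-0.12 -0.05  1.81 -0.    1.39  2.24]
(0.4, 0.0, 0.36) 0 [-0.12 -0.05  1.81 -0.    1.39  1.45]
(0.4, 0.0, 0.36) 45 [-0.12 -0.05  1.81 -0.    1.39  0.67]
(0.4, 0.0, 0.36) 90 [-0.12 -0.05  1.81 -0.    1.39 -0.12]
(0.4, 0.0, 0.36) 135 [-0.12 -0.05  1.81 -0.    1.39 -0.9 ]
(0.45, 0.28, 0.36) -180 [ 0.47  0.21  1.52 -0.    1.41 -1.1 ]
(0.45, 0.28, 0.36) -135 [ 0.47  0.21  1.52 -0.    1.41 -1.89]
(0.45, 0.28, 0.36) -90 [ 0.47  0.21  1.52 -0.    1.41 -2.67]
(0.45, 0.28, 0.36) -45 [ 0.47  0.21  1.52 -0.    1.41  2.82]
(0.45, 0.28, 0.36) 0 [ 0.47  0.21  1.52 -0.    1.41  2.04]
(0.45, 0.28, 0.36) 45 [ 0.47  0.21  1.52 -0.    1.41  1.25]
(0.45, 0.28, 0.36) 90 [ 0.47  0.21  1.52 -0.    1.41  0.47]
(0.45, 0.28, 0.36) 135 [ 0.47  0.21  1.52 -0.    1.41 -0.32]
```

```bash
python3 - <<'E'
from h import *
r=np.radians
manip.move_ptp(np.array([0.2,-0.38,0.36]),down(r(45)))
manip.move_ptp(np.array([0.45,0.04,0.26]),down(r(90)))
shot("wrist","w1"); print([ (n,look("wrist",n)) for n in ["stand","read_mark"]])
manip.move_ptp(np.array([0.43,0.28,0.24]),down(r(110)))
shot("wrist","w2"); print([ (n,look("wrist",n)) for n in ["gauge","pin","pin_tip","gauge_grip","rest"]])
manip.move_ptp(np.array([0.52,0.30,0.28]),down(r(195)))
shot("wrist","w3"); print([ (n,look("wrist",n)) for n in ["guide","guide_mouth"]])
print(manip.current_time())
ims=[cv2.imread(f"pics/w{i}.png") for i in (1,2,3)]
cv2.imwrite("pics/m1.png",np.vstack([np.hstack(ims[:2]),np.hstack([ims[2],ims[2]*0])])[:, :])
m=cv2.imread("pics/m1.png"); cv2.imwrite("pics/m1.png",cv2.resize(m,(800,500),interpolation=cv2.INTER_AREA))
E
```

```text
[('stand', [([0.486, -0.074, 0.011], 0.69)]), ('read_mark', [([0.491, -0.078, 0.012], 0.57)])]
[('gauge', [([0.414, 0.307, 0.062], 0.7), ([0.446, 0.2, 0.056], 0.55)]), ('pin', [([0.446, 0.202, 0.058], 0.59), ([0.422, 0.306, 0.007], 0.5)]), ('pin_tip', [([0.444, 0.203, 0.057], 0.39)]), ('gauge_grip', [([0.415, 0.304, 0.065], 0.91)]), ('rest', [([0.42, 0.302, 0.005], 0.69)])]
[('guide', [([0.624, 0.352, 0.115], 0.65)]), ('guide_mouth', [([0.624, 0.347, 0.109], 0.67)])]
6.625
```

View pics/m1.png

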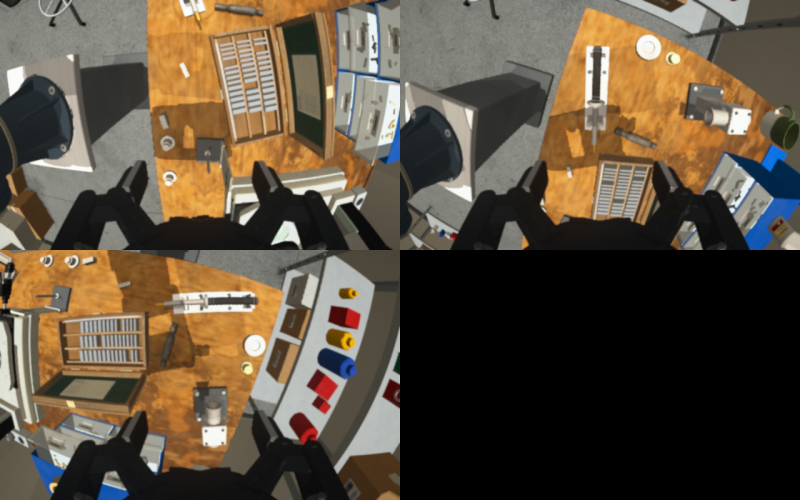

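```bash
for c in top side; do python3 - <<E
from h import *
z=np.load("${c}0.npz"); k=manip.get_calibration("$c"); np.savez("${c}1.npz",p=z["p"],d=z["d"],K=k["camera_matrix"],R=k["R"],t=k["t"],fish=False)
E
done; cat > fit.py <<'E'
from h import *
def sel(tag,c,r,z0,z1):
    P,p,ok=cloud(tag); m=ok&(np.hypot(P[...,0]-c[0],P[...,1]-c[1])<r)&(P[...,2]>z0)&(P[...,2]<z1); return P[m],p[m]
def rect(Q): 
    (c,s,a)=cv2.minAreaRect((Q[:,:2]*1000).astype(np.float32)); return np.round(c,1),np.round(s,1),round(a,1)
E
python3 - <<'E'
from fit import *
for t in ["top1","side1","w1","w2","w3"]:
    P,p,ok=cloud(t); m=ok&(abs(P[...,0]-.45)<.15)&(abs(P[...,1]-.15)<.3)&(abs(P[...,2])<.012); print(t,"table z",np.median(P[m][:,2]).round(4))
    G,_=sel(t,(.42,.29),.16,.045,.085)
    if len(G)>20:
        c=np.median(G[:,:2],0); u,s,v=np.linalg.svd(G[:,:2]-G[:,:2].mean(0),full_matrices=False); d=v[0]*np.sign(-v[0][1]); n=np.array([-d[1],d[0]])
        a=(G[:,:2])@d; print(" gauge",len(G),np.degrees(np.arctan2(d[1],d[0])).round(1),"off",np.median(G[:,:2]@n).round(4),"ext",np.percentile(a,[0,1,99,100]).round(3),"z",np.percentile(G[:,2],[50,95]).round(3), rect(G))
    for nm,c,r,z0,z1 in [("guidebase",(.635,.35),.09,.007,.018),("guidetop",(.635,.35),.09,.08,.16),("standbase",(.485,-.075),.06,.006,.016),("screen",(.49,-.075),.06,.03,.16),("restbase",(.415,.295),.13,.004,.013)]:
        Q,_=sel(t,c,r,z0,z1)
        if len(Q)>8: print(" ",nm,len(Q),rect(Q),Q.mean(0).round(4))
E
```

```text
top1 table z 0.0012
 gauge 319 -72.3 off 0.4884 ext [-0.243 -0.24  -0.056 -0.05 ] z [0.063 0.07 ] (array([420.8, 288.1]), array([ 29.2, 192.7]), 17.8)
  guidebase 342 (array([652., 351.]), array([137.8, 139.5]), 10.5) [0.6447 0.3467 0.0126]
  guidetop 455 (array([633.3, 357.8]), array([90.1, 43.8]), 17.9) [0.6329 0.3562 0.1347]
  standbase 329 (array([476.5, -61.4]), array([105.6,  83.1]), 55.9) [ 0.4727 -0.0747  0.0107]
  screen 160 (array([506.6, -64.1]), array([75. , 45.9]), 46.3) [ 0.5032 -0.0689  0.0826]
  restbase 856 (array([443.4, 291.7]), array([253.5, 199.9]), 89.3) [0.4298 0.2943 0.0072]
side1 table z 0.0005
 gauge 367 -71.3 off 0.4856 ext [-0.232 -0.229 -0.045 -0.04 ] z [0.06  0.067] (array([419.1, 285.4]), array([ 29.8, 192. ]), 17.3)
  guidebase 165 (array([616.4, 350.7]), array([30.2, 84.8]), 14.7) [0.6139 0.3493 0.0123]
  guidetop 645 (array([630.8, 353.1]), array([89.4, 47.1]), 19.0) [0.6318 0.3466 0.1216]
  standbase 656 (array([490.5, -71.9]), array([78.1, 96.9]), 87.9) [ 0.4736 -0.0802  0.0101]
  screen 440 (array([505., -65.]), array([78.6, 46.9]), 49.3) [ 0.4972
[... 957 characters left out ...]
]
  restbase 2917 (array([455.4, 310.5]), array([126.5, 204.3]), 17.6) [0.4214 0.3089 0.008 ]
w3 table z -0.0002
 gauge 1897 -72.3 off 0.4875 ext [-0.241 -0.239 -0.055 -0.05 ] z [0.063 0.066] (array([420.1, 286.8]), array([ 29.8, 191. ]), 17.8)
  guidebase 1719 (array([646.1, 361.6]), array([90.8, 81.1]), 17.5) [0.6341 0.3555 0.0115]
  guidetop 2402 (array([631.6, 357.1]), array([89.9, 44.8]), 18.3) [0.624  0.3543 0.1315]
  standbase 918 (array([488.8, -70.2]), array([77.6, 94.5]), 87.0) [ 0.472  -0.0729  0.0097]
  screen 923 (array([505.4, -63.1]), array([78.5, 46.7]), 48.8) [ 0.4979 -0.0691  0.0845]
  restbase 2652 (array([450.9, 309.7]), array([126.3, 202.1]), 14.1) [0.4237 0.2999 0.0079]
```

```bash
python3 - <<'E'
from fit import *
for t in ["w1","w3","side1","top1"]:
    Q,_=sel(t,(.49,-.07),.06,.112,.16); print(t,"screen top",len(Q),rect(Q),Q.mean(0).round(4)) if len(Q)>5 else 0
    Q,_=sel(t,(.475,-.07),.055,.02,.105)
    u=np.array([1,0]); 
    Q=Q[(Q[:,0]<.492)]; print("  pointer",len(Q),np.median(Q,0).round(4),Q.min(0).round(4),Q.max(0).round(4))
    Q,_=sel(t,(.475,-.07),.045,.007,.014); print("  base",len(Q),rect(Q),np.percentile(Q[:,:2],[1,99],0).round(4).tolist())
# gauge parts
for t in ["w2","w3","w1"]:
    d=np.array([np.cos(np.radians(-72.3)),np.sin(np.radians(-72.3))]); n=np.array([-d[1],d[0]])
    G,_=sel(t,(.42,.29),.16,.045,.085); a=G[:,:2]@d+.1425; b=G[:,:2]@n
    for lo in np.arange(-.1,.09,.02):
        m=(a>lo)&(a<lo+.02); 
        if m.sum()>5: print(t,lo.round(2),np.median(b[m]).round(4),np.round([b[m].min(),b[m].max()],4),np.percentile(G[m,2],90).round(4))
    # collar location: points wide
    m=abs(b-.4874)>.0085; print("collar a",np.percentile(a[m],[10,50,90]).round(4) if m.sum() else 0, a.min().round(4),a.max().round(4))
E
```

```text
w1 screen top 474 (array([499.6, -78.9]), array([53.1,  5.7]), 87.6) [ 0.499  -0.0741  0.137 ]
  pointer 183 [ 0.4669 -0.076   0.0582] [ 0.4605 -0.0819  0.0202] [ 0.4717 -0.0721  0.1011]
  base 1321 (array([472.3, -78.3]), array([60.2, 60.9]), 87.6) [[0.4423, -0.1075], [0.4979, -0.0483]]
w3 screen top 283 (array([499.4, -78.1]), array([53.1,  5.1]), 87.7) [ 0.499  -0.0728  0.1352]
  pointer 159 [ 0.4665 -0.0757  0.0584] [ 0.4616 -0.0813  0.0201] [ 0.4717 -0.0726  0.1013]
  base 859 (array([472.5, -77.6]), array([61.4, 62.9]), 86.8) [[0.4425, -0.1065], [0.5008, -0.0476]]
side1 screen top 128 (array([499.2, -81.5]), array([51.5,  4.8]), 88.1) [ 0.4985 -0.0874  0.1377]
  pointer 92 [ 0.4659 -0.0803  0.0572] [ 0.4613 -0.0843  0.0202] [ 0.472  -0.0754  0.1004]
  base 572 (array([472.4, -79.8]), array([61.4, 61.1]), 88.4) [[0.4424, -0.1091], [0.4963, -0.0498]]
top1 screen top 52 (array([500.4, -77.8]), array([51.7,  3.4]), 87.9) [ 0.5    -0.0792  0.1402]
  pointer 15 [ 0.4667 -0.0747  0.05  ] [ 0.464  -0.0786  0.0204] [ 0.4705 -0.0732  0.0982]
  base 255 (array([470.9, -69.4]), array([74.5
[... 352 characters left out ...]
 0.0597
w2 0.06 0.4876 [0.4829 0.4914] 0.0599
w2 0.08 0.4871 [0.4846 0.4896] 0.0581
collar a [-0.0935 -0.0025  0.0373] -0.1 0.092
w3 -0.1 0.4876 [0.4724 0.5019] 0.0651
w3 -0.08 0.4878 [0.4805 0.4947] 0.0654
w3 -0.06 0.4879 [0.4807 0.4947] 0.0654
w3 -0.04 0.4876 [0.4805 0.4947] 0.0653
w3 -0.02 0.4871 [0.4733 0.5006] 0.0681
w3 0.0 0.4875 [0.4731 0.5005] 0.0653
w3 0.02 0.4876 [0.4725 0.5024] 0.0597
w3 0.04 0.4876 [0.4759 0.5007] 0.0597
w3 0.06 0.4872 [0.4821 0.4922] 0.0599
w3 0.08 0.4874 [0.4848 0.4898] 0.0577
collar a [-0.0924 -0.0009  0.0384] -0.0985 0.0925
w1 0.04 0.4865 [0.482  0.4924] 0.0597
w1 0.06 0.4868 [0.4819 0.4923] 0.0597
w1 0.08 0.4873 [0.4839 0.4898] 0.058
collar a 0 0.0503 0.0938
```

```bash
cat >> h.py <<'E'
G_H=np.radians(-72.3); GU_H=np.radians(17.6); S_H=np.radians(-92.4)
def hd(a): return np.array([np.cos(a),np.sin(a),0])
G_O=-0.1425*hd(G_H)+0.4874*hd(G_H+np.pi/2)+[0,0,.055]
MOUTH=np.array([.5887,.3438,.120])
def tcp(origin,h): return origin-0.05*hd(h)-[0,0,.019], down(h+np.pi)   # TCP for gauge origin at `origin`, heading h
E
python3 - <<'E'
from h import *
from fit import sel
for t in ["w1","w3","side1"]:
    for lo in (.04,.06,.08): Q,_=sel(t,(.467,-.077),.012,lo,lo+.022); print(t,lo,len(Q),Q.mean(0).round(4),np.ptp(Q,0).round(4))
p,R=tcp(G_O,G_H); print(p)
manip.move_ptp(p+[0,0,.09],R)
manip.move_l(p,max_speed=0.12)
print(manip.current_ee_pos()-p,manip.current_force().round(1))
manip.set_gripper(0.0,80)
print("grip",manip.current_grip_width(),manip.current_grip_force(),manip.current_force().round(1))
manip.move_l(p+[0,0,.085],max_speed=0.1)
print(manip.current_force().round(2),manip.current_ft_torque().round(2),manip.current_grip_width(),manip.current_time())
shot("wrist","w4"); shot("side","s4")
E
```

```text
w1 0.04 38 [ 0.4671 -0.076   0.0522] [0.0056 0.0038 0.0196]
w1 0.06 44 [ 0.4669 -0.0759  0.072 ] [0.0061 0.0037 0.0206]
w1 0.08 47 [ 0.4672 -0.0763  0.0906] [0.0052 0.0048 0.0204]
w3 0.04 36 [ 0.4667 -0.0757  0.0505] [0.0061 0.0048 0.0205]
w3 0.06 44 [ 0.4668 -0.0756  0.0705] [0.006  0.0058 0.0218]
w3 0.08 37 [ 0.4669 -0.0762  0.0895] [0.0057 0.0047 0.0211]
side1 0.04 22 [ 0.4656 -0.0802  0.0518] [0.0041 0.0044 0.0214]
side1 0.06 22 [ 0.466  -0.0801  0.0712] [0.0039 0.0048 0.0218]
side1 0.08 23 [ 0.4663 -0.08    0.0902] [0.0044 0.0058 0.0197]
[0.40580084 0.33157305 0.036     ]
[0.00035825 0.00021698 0.00057728] [0.1 0.  0.3]
grip 0.15062148964713662 78.08313131332397 [-0.7 -0.3  4. ]
[ 0.3  -0.41 -1.64] [0.02 0.04 0.06] 0.14654314132621604 10.6667
```

```bash
cat >> fit.py <<'E'
def held(tag,O,h):
    d=hd(h); n=hd(h+np.pi/2)
    Q,_=sel(tag,(O+.045*d)[:2],.075,O[2]-.03,O[2]+.03); r=Q-O; a=r@d; b=r@n; m=(abs(b)<.02)&(a<.1); a,b,z=a[m],b[m],r[m][:,2]
    print(tag,len(a),"a",np.round([a.min(),a.max()],4) if len(a) else 0)
    for lo in np.arange(0,.1,.02):
        k=(a>lo)&(a<lo+.02)
        if k.sum()>4: print("  ",lo.round(2),k.sum(),"b",np.median(b[k]).round(4),np.round([b[k].min(),b[k].max()],4),"z",np.round([z[k].min(),np.median(z[k]),z[k].max()],4))
E
python3 - <<'E'
from fit import *
O=G_O+[0,0,.085]
held("w4",O,G_H); held("s4",O,G_H)
a=cv2.imread("pics/w4.png"); b=cv2.imread("pics/s4.png")[100:300,180:430]
cv2.imwrite("pics/m4.png",np.hstack([cv2.resize(a,(400,250)),cv2.resize(b,(400,320))[:250]]))
E
```

```text
w4 864 a [-0.0299 -0.0027]
s4 207 a [-0.0288  0.0965]
   0.0 63 b -0.0034 [-0.0158  0.011 ] z [-0.0114  0.0024  0.0154]
   0.02 22 b -0.0034 [-0.0065  0.003 ] z [-0.0032  0.0027  0.0059]
   0.04 21 b -0.0021 [-0.0056  0.0024] z [-0.0015  0.0028  0.0076]
   0.06 27 b -0.0026 [-0.0065  0.0032] z [-0.0017  0.0023  0.0055]
   0.08 10 b -0.0016 [-0.0035  0.0007] z [-0.0011  0.0004  0.0033]
```

View pics/m4.png

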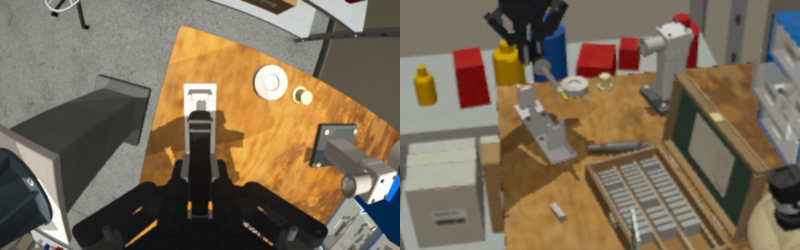

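```bash
python3 - <<'E'
from fit import *
Q,_=sel("w4",(G_O-.05*hd(G_H))[:2],.07,.135,.16); d=hd(G_H); n=hd(G_H+np.pi/2); r=Q-G_O; a=r@d;b=r@n; m=abs(b)<.012
for lo in np.arange(-.1,0,.01):
    k=m&(a>lo)&(a<lo+.01)
    if k.sum()>4: print(lo.round(2),k.sum(),np.median(b[k]).round(4),(b[k].min()+b[k].max()).round(4)/2,np.median(Q[k,2]).round(4))
p,R=tcp(MOUTH-.13*hd(GU_H),GU_H)
manip.move_ptp(p+[0,0,.02],R)
manip.move_l(p,max_speed=.06)
print(manip.current_ee_pos()-p, manip.current_force().round(2),manip.current_time())
shot("wrist","w5"); shot("side","s5"); shot("top","t5")
held("s5",MOUTH-.13*hd(GU_H),GU_H); held("t5",MOUTH-.13*hd(GU_H),GU_H)
# tube in side/top/wrist views relative to assumed guide frame
for t in ["s5","t5","w3","w2","w5"]:
    Q,_=sel(t,(MOUTH+.03*hd(GU_H))[:2],.06,.10,.16); r=Q-MOUTH; a=r@hd(GU_H); b=r@hd(GU_H+np.pi/2); k=(a>-.003)&(a<.02)&(abs(b)<.03)
    print(t,k.sum(),"tube a0",a[k].min().round(4),"b",np.percentile(b[k],[1,50,99]).round(4),"z",np.percentile(r[k,2],[50,99]).round(4))
s=cv2.imread("pics/s5.png")[80:230,220:420]; w=cv2.imread("pics/w5.png")
cv2.imwrite("pics/m5.png",np.hstack([cv2.resize(s,(400,300),interpolation=cv2.INTER_CUBIC),cv2.resize(w,(400,300))]))
E
```

```text
-0.1 1108 -0.0002 5e-05 0.1482
-0.09 760 0.0002 5e-05 0.1484
-0.08 709 -0.0002 5e-05 0.1484
-0.07 1328 0.0001 0.0 0.1485
-0.06 763 0.0003 0.00025 0.1489
-0.05 632 -0.0002 0.0001 0.1486
-0.04 424 0.0003 0.00025 0.1484
-0.03 387 -0.0002 5e-05 0.1484
-0.02 327 0.0003 5e-05 0.1484
-0.01 86 0.0075 5e-05 0.1391
[-1.43699483e-04 -6.47371222e-05 -3.83783097e-04] [ 0.36  0.76 -1.22] 12.7167
s5 221 a [-0.0292  0.0942]
   0.0 27 b -0.0029 [-0.0124  0.0103] z [-0.0018  0.0024  0.0146]
   0.02 30 b -0.0026 [-0.0069  0.0023] z [-0.0035  0.0029  0.0064]
   0.04 28 b -0.0021 [-0.0078  0.0045] z [-0.0045  0.0024  0.0065]
   0.06 25 b -0.003 [-0.0069  0.0045] z [-0.0033  0.0024  0.0058]
   0.08 9 b -0.0014 [-0.0039  0.0057] z [-0.0023 -0.0008  0.004 ]
t5 65 a [0.0342 0.095 ]
   0.02 6 b 0.0025 [-0.0007  0.0066] z [-0.0032  0.0045  0.0061]
   0.04 26 b 0.0003 [-0.004   0.0055] z [-0.0001  0.0048  0.0103]
   0.06 22 b 0.0005 [-0.0034  0.0055] z [0.0006 0.0044 0.0089]
   0.08 11 b 0.0005 [-0.0014  0.0035] z [-0.0008  0.0024  0.0044]
s5 111 tube a0 -0.0017 b [-0.0163 -0.0063  0.0135] z [0.0041 0.0172]
t5 75 tube a0 0.0017 b [-0.014  -0.0006  0.0131] z [0.0102 0.0175]
w3 596 tube a0 -0.0002 b [-0.0148 -0.0002  0.0141] z [0.0071 0.0147]
w2 729 tube a0 -0.0007 b [-0.0143  0.0007  0.0143] z [0.006  0.0148]Traceback (most recent call last):
  File "<stdin>", line 15, in <module>
    return umr_minimum(a, axis, None, out, keepdims, initial, where)
ValueError: zero-size array to reduction operation minimum which has no identity
```

```bash
python3 - <<'E'
from h import *
d=hd(GU_H); f0=manip.current_force(); n=hd(GU_H+np.pi/2); off=np.zeros(3)
def go(s,v):
    p,R=tcp(MOUTH+s*d+off,GU_H); manip.move_l(p,max_speed=v)
    f=manip.current_force()-f0; F=np.array([f@d,f@n,f[2]]); print(s,F.round(2),manip.current_ft_torque().round(2),((manip.current_ee_pos()-p)@d*1000).round(2),round(manip.current_time(),2)); return F
for s in (-.075,-.05,-.03,-.015):
    F=go(s,.05)
    if abs(F).max()>5: print("stop"); break
E
```

```text
-0.075 [-0.59 -0.62  1.1 ] [-0.01 -0.04  0.05] -0.26 14.12
-0.05 [ 0.09 -0.01 -0.01] [-0.01  0.02  0.07] -0.15 14.77
-0.03 [0.26 0.03 1.17] [-0.03  0.08  0.03] -0.04 15.32
-0.015 [ 0.48 -0.23 -0.03] [-0.01  0.03  0.02] 0.1 15.77
```

```bash
python3 - <<'E'
from h import *
d=hd(GU_H); f0=manip.current_force(); n=hd(GU_H+np.pi/2)
def go(s,v):
    p,R=tcp(MOUTH+s*d,GU_H); manip.move_l(p,max_speed=v)
    f=manip.current_force()-f0; F=np.array([f@d,f@n,f[2]]); print(s,F.round(2),((manip.current_ee_pos()-p)@d*1000).round(2),round(manip.current_time(),2)); return F
for s in [-.008,-.004,-.002,-.001,0,.0005,.001,.0015,.002,.0025,.003,.0035,.004]:
    if go(s,.02)[0]<-9: break
manip.dwell(.2); f=manip.current_force()-f0; print("hold",(f@d).round(2),(f@n).round(2),f[2].round(2),manip.current_time()); shot("wrist","w6"); shot("side","s6"); shot("top","t6")
from fit import sel
for t in ["w6","s6","t6"]:
    Q,_=sel(t,(MOUTH-.03*d)[:2],.1,.13,.16); r=Q-MOUTH;a=r@d;b=r@n
    k=(abs(b)<.009)&(r[:,2]>.004); print(t,k.sum(),"a",np.percentile(a[k],[0,1]).round(4) if k.sum() else 0)
w=cv2.imread("pics/w6.png"); s=cv2.imread("pics/s6.png")[80:230,240:440]; 
cv2.imwrite("pics/m6.png",np.hstack([cv2.resize(s,(400,300),interpolation=cv2.INTER_CUBIC),cv2.resize(w,(400,300))]))
E
```

```text
-0.008 [-0.7   0.    0.34] 0.03 16.27
-0.004 [-1.44  0.23  0.51] 0.16 16.62
-0.002 [-1.1   1.36  1.03] 0.11 16.87
-0.001 [-1.47 -0.19  1.3 ] -0.02 17.12
0 [-7.87  0.65  3.99] -0.99 17.37
0.0005 [-10.74   0.31   5.78] -1.49 17.62
hold -11.74 -0.06 5.61 17.8167
w6 1129 a [-0.0983 -0.0963]
s6 146 a [-0.0992 -0.0944]
t6 15 a [0.0621 0.0623]
```

View pics/m6.png

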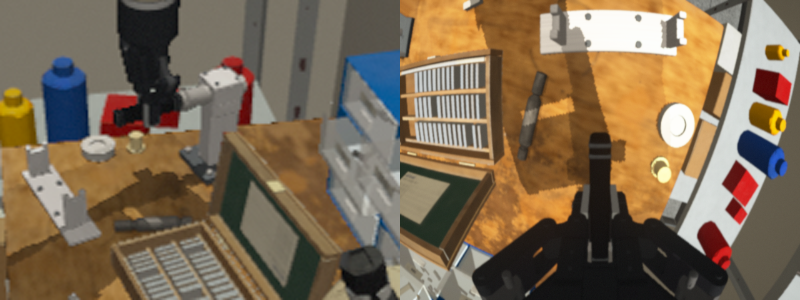

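```bash
python3 - <<'E'
from h import *
d=hd(GU_H); n=hd(GU_H+np.pi/2)
def go(s,v):
    p,R=tcp(MOUTH+s*d,GU_H); manip.move_l(p,max_speed=v)
    f=manip.current_force(); F=np.array([f@d,f@n,f[2]]); print(s,F.round(2),((manip.current_ee_pos()-p)@d*1000).round(2),round(manip.current_time(),2)); return F
go(.0012,.02); go(-.005,.03); go(-.03,.05); go(-.14,.09)
shot("side","s7"); shot("top","t7"); shot("wrist","w7")
from fit import held
held("s7",MOUTH-.14*d,GU_H); held("t7",MOUTH-.14*d,GU_H)
# tip by colour from side: crop
z=np.load("s7.npz"); X=z["R"]@(MOUTH-.06*d)+z["t"]; uv=(z["K"]@X)[:2]/X[2]; print(uv)
u,v=int(uv[0]),int(uv[1]); cv2.imwrite("pics/m7.png",cv2.resize(cv2.imread("pics/s7.png")[v-25:v+25,u-40:u+40],(800,500),interpolation=cv2.INTER_CUBIC))
E
```

```text
0.0012 [-15.08  -0.82   6.04] -2.21 18.22
-0.005 [ 0.34  0.92 -0.87] 0.31 18.57
-0.03 [ 0.18  0.38 -1.38] 0.19 19.23
-0.14 [ 0.34 -0.32 -1.16] 0.43 20.6
s7 216 a [-0.0296  0.0847]
   0.0 32 b -0.0036 [-0.0115  0.0057] z [-0.0016  0.004   0.0137]
   0.02 30 b -0.0024 [-0.0071  0.0033] z [-0.006   0.0024  0.0066]
   0.04 28 b -0.0024 [-0.0069  0.0028] z [-0.0022  0.0028  0.006 ]
   0.06 24 b -0.0025 [-0.0084  0.0021] z [-0.0028  0.0024  0.0065]
t7 61 a [0.0329 0.0861]
   0.02 9 b 0.0014 [-0.0031  0.006 ] z [0.0002 0.0028 0.0062]
   0.04 24 b 0.0006 [-0.0039  0.005 ] z [-0.0021  0.0044  0.0093]
   0.06 24 b 0.0007 [-0.0032  0.0058] z [-0.0006  0.0028  0.0093]
[310.6258984  135.60588734]
```

View pics/m7.png

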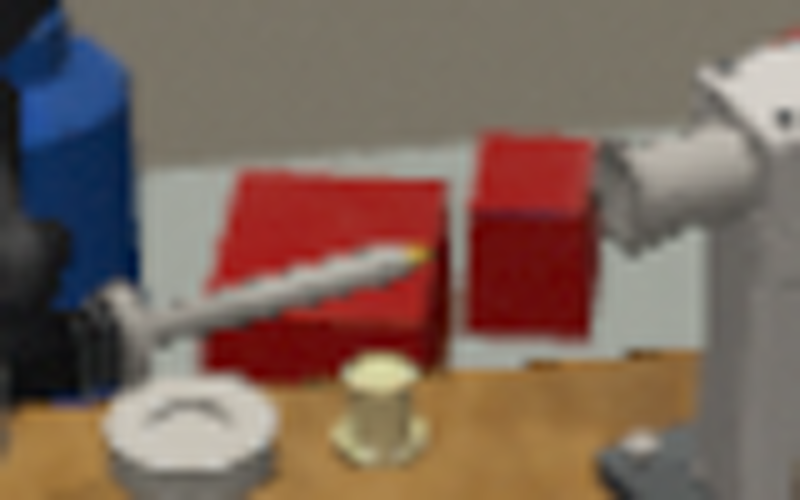

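```bash
python3 - <<'E'
from h import *
P,p,ok=cloud("w3"); 
for c,r in [((.473,.055),.08),((.473,.055),.12),((.46,.15),.14)]:
    m=ok&(np.hypot(P[...,0]-c[0],P[...,1]-c[1])<r); print(c,r,"max z",np.percentile(P[m][:,2],99.8).round(3))
TIP=np.array([.467,-.0775,.120]); d=hd(S_H); O=TIP-.083*d
p,R=tcp(O,S_H)
manip.move_l(manip.current_ee_pos()+[0,0,.10],max_speed=.15)
manip.move_ptp(p-.08*d+[0,0,.08],R)
manip.move_l(p-.08*d,max_speed=.12)
manip.move_l(p-.02*d,max_speed=.08)
manip.move_l(p,max_speed=.03)
print(manip.current_ee_pos()-p,manip.current_force().round(2),manip.current_time())
from fit import *
for c in ["side","top","wrist"]: shot(c,c[0]+"8")
held("s8",O,S_H); held("t8",O,S_H)
for t in ["s8","t8"]:
    Q,_=sel(t,TIP[:2],.012,.06,.106); print(t,"pointer",len(Q),Q.mean(0).round(4) if len(Q) else 0)
z=np.load("s8.npz"); X=z["R"]@TIP+z["t"]; uv=(z["K"]@X)[:2]/X[2]; print(uv); u,v=uv.astype(int)
cv2.imwrite("pics/m8.png",cv2.resize(cv2.imread("pics/s8.png")[v-30:v+50,u-64:u+64],(800,500),interpolation=cv2.INTER_CUBIC))
print(manip.current_tcp_rot().round(4).tolist(), R.round(4).tolist())
E
```

```text
(0.473, 0.055) 0.08 max z 0.035
(0.473, 0.055) 0.12 max z 0.14
(0.46, 0.15) 0.14 max z 0.385
[ 1.14786980e-05 -4.97940757e-06  2.18027888e-05] [-1.13  0.69 -0.59] 25.5083
s8 314 a [-0.0279  0.0866]
   0.0 99 b -0.0009 [-0.0137  0.0129] z [-0.0095  0.0031  0.0135]
   0.02 35 b -0.0004 [-0.0051  0.0044] z [-0.0005  0.0034  0.0072]
   0.04 36 b -0.0013 [-0.005   0.0042] z [-0.0015  0.0038  0.0073]
   0.06 42 b -0.0009 [-0.0054  0.0041] z [-0.0041  0.0028  0.0062]
   0.08 20 b -0.0004 [-0.0026  0.0022] z [-0.0299 -0.0214  0.0026]
t8 18 a [0.0677 0.0822]
   0.06 16 b 0.0013 [-0.0032  0.0059] z [-0.0026  0.0036  0.0064]
s8 pointer 42 [ 0.4661 -0.0803  0.0812]
t8 pointer 2 [ 0.4656 -0.0759  0.0789]
[309.00124197 252.33369981]
[[0.0417, 0.9991, -0.0001], [0.9991, -0.0417, 0.0], [0.0, -0.0001, -1.0]] [[0.0419, 0.9991, 0.0], [0.9991, -0.0419, 0.0], [0.0, 0.0, -1.0]]
```

View pics/m8.png

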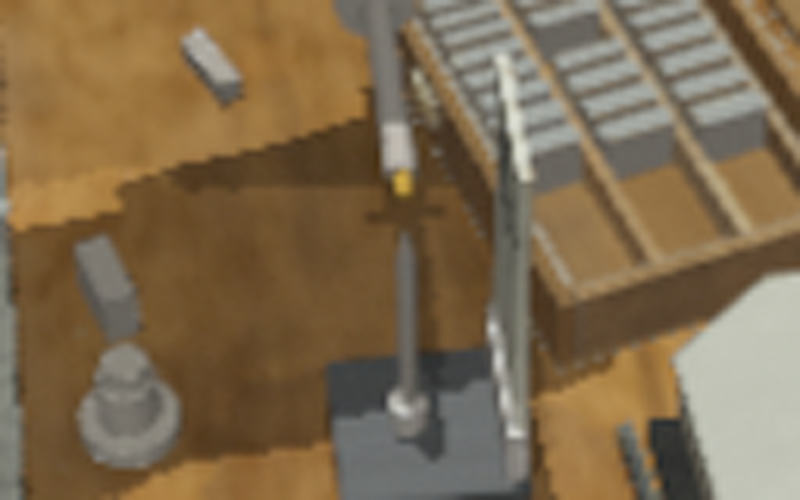

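```bash
python3 - <<'E'
from fit import *
TIP=np.array([.467,-.0775,.120]); d=hd(S_H); n=hd(S_H+np.pi/2); O=TIP-.083*d
for t in ["w8"]:
    Q,_=sel(t,(O-.05*d)[:2],.07,.11,.15); r=Q-O;a=r@d;b=r@n; m=(abs(b)<.0055)&(a<-.03)
    for lo in np.arange(-.11,-.03,.01):
        k=m&(a>lo)&(a<lo+.01)
        if k.sum()>4: print(lo.round(2),k.sum(),np.median(b[k]).round(4),np.median(r[k,2]).round(4))
    k=m; print("handle end a",np.percentile(a[k],[0,.5,1]).round(4))
    P,_,ok=cloud(t); k=ok&(abs(P[...,2])<.006)&(P[...,0]>.35)&(P[...,0]<.6)&(P[...,1]<.35); print("table",np.median(P[k][:,2]).round(4))
tips=[];zs=[];pt=[];bb=[]
for i in range(6):
    shot("side","s9"); Q,_=sel("s9",TIP[:2],.03,.09,.14); r=Q-O; a=r@d;b=r@n;k=(abs(b)<.008)&(r[:,2]>-.007); tips.append(a[k].max())
    k2=k&(a<.075); zs.append(r[k2,2].max()); bb.append((b[k2].min()+b[k2].max())/2)
    Q,_=sel("s9",TIP[:2],.012,.04,.1055); r=Q-O; pt.append(list(np.median(r,0)@np.c_[d,n])+[Q[:,2].max()])
print("tip",np.round(tips,4),"z",np.round(zs,4),"b",np.round(bb,4),"pointer a,b,z",np.mean(pt,0).round(4))
print(manip.current_time(),manip.current_ee_pos())
E
```

```text
-0.11 149 -0.0001 0.0012
-0.1 819 -0.0001 0.0091
-0.09 610 -0.0001 0.0092
-0.08 564 -0.0001 0.0092
-0.07 487 -0.0001 0.0093
-0.06 457 -0.0001 0.0091
-0.05 384 -0.0001 0.0092
-0.04 348 -0.0001 0.0092
handle end a [-0.1007 -0.1004 -0.1003]
table -0.0002
tip [0.0837 0.0856 0.085  0.0844 0.085  0.0856] z [0.0065 0.0062 0.006  0.0063 0.0062 0.0067] b [-0.0004 -0.0004 -0.0003 -0.0004 -0.0003 -0.0004] pointer a,b,z [ 0.0858 -0.0009  0.1031]
25.9583 [0.472553   0.0554489  0.10099041]
```

```bash
python3 - <<'E'
from h import *
manip.move_l(manip.current_ee_pos()+[0,0,.0008],max_speed=.02); manip.dwell(.5)
print(manip.current_ee_pos(),abs(manip.current_joint_vel()).max(),manip.current_grip_force(),manip.current_time())
print(manip.sign_off())
E
```

```text
[0.47257619 0.05544503 0.10181314] 0.0014386213969432794 77.89164662361145 26.7083
the job is handed in; nothing more can be done
None
```

The job is handed in at 26.7 s: the gauge was seated in the tube and drawn straight out. The cameras put the pin about 9–9.5 mm in, against the 10 mm expected. It is still held level over the pointer, with the tip measured to within about 1 mm of the mark.

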